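# Close and line up a leaf drill jig

### The job

Get the drill jig ready for drilling: break its folding stay at the knee, lower the hinged leaf shut, then drive the tapered alignment pin down through the leaf and the block under it until its collar sits on the leaf, so that the leaf is pulled into line. Leave the two straight-shanked pins in the stand.

Things in the scene. Friction and masses are not known exactly. Their poses are not given: they have to be found in the camera images.
- jig: leaf drill jig, dark steel, 190 x 104 mm, bolted to the table. Origin: centre of its underside; +x to the hinge (away from the robot), +y left, to the stay, z up. Its front block, 45 mm tall, has an upright 20 mm through hole at (-70, 0) mm. The leaf is hinged at the rear and starts standing open, leaning 10 deg back. A coupon lies in the nest under it.
- block_hole (a point): centre of the mouth of the 20 mm hole in the front block, on the block's top face, 45 mm above the table. The hole runs straight down to the table.
- leaf_hole (a point): centre of the 20 mm hole in the leaf, on the leaf's outer face (its top face when shut, then 55 mm above the table), 155 mm from the hinge axis. Its z axis is that face's outward normal. The leaf is an aluminium plate 10 mm thick, 100 mm wide, reaching 183 mm from the hinge (196 mm at the lip).
- leaf_lip (a point): middle of the finger lip at the leaf's free edge, 191 mm from the hinge axis, mid-thickness: 56 mm wide along the edge, 10 mm thick. About 238 mm above the table while the leaf stands open.
- hinge_axis (a point): middle of the leaf's hinge axis, 85 mm behind the jig's origin and 50 mm above the table; the axis runs along the jig's y.
- knee_knob (a point): on the round black knob at the stay's knee: axis along the jig's y, standing out 70 mm from the steel links on the jig's left, 12 mm thick near them and 16 mm over its outer 40 mm. This point is on its axis, 17 mm from the outer end, about 120 mm left of the jig's centre line; at the start 96 mm above the table and 39 mm behind (+x of) the jig's origin.
- leaf (a joint): leaf angle, rad: 0 standing open as found (10 deg behind upright), 1.745 shut flat on the front block. Damped, slightly stiff hinge: it stays put near upright and sinks shut by its own weight once below about 60 deg above level. It cannot shut until the stay is broken.
- stay (a joint): angle of the stay's lower link about its foot (15 mm before the jig's origin, 34 mm up), rad: 0 locked on its stop, 49 deg above level; grows as the knob goes down and back on an 82 mm arc about the foot. 0.08 straight; past 0.16 the leaf comes forward: 4 deg at 0.28, 15 deg at 0.41 (past upright, stays there), shut at 0.75. About 5 N on the knob breaks it, up to 18 N takes it to 0.41.
- leaf_float (a joint): sideways float of the leaf on its hinge rod along the jig's y, m: 0 is leaf hole in line with block hole; range +-0.007, starts 0.003 to 0.0065 to the left. About 2 N shifts it; it stays where it is pushed.
- pin_stand: fixed grey sheet-metal pin stand, 50 x 214 x 70 mm (feet included); the 4 mm top plate is 70 mm above the table with three 22 mm holes in a row along its own y, 55 mm apart, a pin hanging in each by its collar, shanks seen below. Origin: centre of the underside.
- taper_pin: tapered alignment pin, loose, steel, 98 mm long, about 0.18 kg, upright in the stand. Origin: centre of the tip end, z up the pin. Shank: 6 mm at the tip, tapering to 19 mm at 30 mm, then 19 mm parallel to 52 mm; collar 28 mm across, 52 to 58 mm; ribbed cylindrical grip 22 mm across, 58 to 98 mm. The tallest of the three.
- pin_collar (a point): on the tapered pin's axis, at the underside of its collar, 52 mm above its tip; z along the pin to the grip.
- straight_pin: straight locating pin, loose, in the stand: 19 mm parallel shank with a flat end, low domed head 32 mm across, 66 mm long. Origin: centre of the lower end. Leave it there.
- slim_pin: slim straight pin, loose, in the stand: 12 mm parallel shank, 28 mm collar, thin 13 mm grip, 79 mm long. Origin: centre of the lower end. Leave it there.

How it is judged (in metres and radians):
On the way, in this order (a step that is already met when the one before it is completed fails the run):
1. the folding stay is broken at its knee (value of joint stay above 0.2 rad), for 0.1 s.
2. the leaf is shut flat on the block (value of joint leaf above 1.715 rad), for 0.2 s.
At the end, for the whole second after the job is handed in: Leaf shut (leaf joint above 1.715) and in line (leaf_float within 2 mm of 0); tapered pin through both holes, collar within 2.5 mm of the leaf's top face, its axis within 3 mm of the block hole, within 0.06 rad of upright, at rest; the two straight pins never moved more than 20 mm (value of joint leaf above 1.715 rad and value of joint leaf_float between -0.002 and 0.002 m and z of pin_collar in the frame of leaf_hole between -0.003 and 0.0025 m and horizontal distance between pin_collar and block_hole below 0.003 m and angle between taper_pin's own z axis and vertical below 0.06 rad and linear speed of taper_pin below 0.02 m/s and distance of each of straight_pin, slim_pin from where it was at the start of the episode below 0.02 m); the robot touches nothing.
It fails at once if one of the straight-shanked pins is taken out of its place in the stand (distance of any of straight_pin, slim_pin from where it was at the start of the episode above 0.02 m).
It also fails if it takes over 67 s, if anything falls off the work surface, if the arm or the gripper's body presses on something with over 40 N, if the wrist force passes 120 N, or if a joint passes its speed limit or range.

### The arm

A 6-joint arm with a two-finger parallel gripper is mounted at the origin on a cart in front of the work surface, level with it; the furniture and walls round the work are solid. World frame = base frame: x ahead of the robot, y to its left, z up, the work surface at z = 0. Lengths are in m, angles in degrees, forces in N, time in s.
With the tool pointing down it reaches from about 0.25 to 0.775 m from the base axis. Payload 8.9 kg.
Tool frame: the origin (TCP) lies at the very end of the fingers, on their centre line; the grasp point (between the pads) lies 19 mm behind it (arm.grip_point_offset is the z of the grasp point in the tool frame, in m); z points along the fingers, y is the line along which they close (so a half turn about z gives the same grasp; the last joint's range is limited). The gripper opens to 85 mm and grips with 20 to 120 N. Pads are 22 mm wide; open, the fingers measure 114 mm over their backs; the gripper's body (76 mm by 85 mm) begins 54 mm behind the grasp point. The pads swing forward as they close: fully open they stand 13 mm farther back than shut.
Start: joints at [64.269, 16.656, -8.789, 64.555, 0, 82.019], TCP at [0.16, 0.5, 0.231] pointing down, gripper open.
Joint ranges: [-144.48, 144.48], [-52.06, 99.96], [-74.48, 78.29], [-112.23, 115.85], [-86.99, 84.42], [-180, 180]. Speed limits (degrees/s): [127.2, 127.2, 159.86, 180, 180, 180].

### API

Orientations are given as [roll, pitch, yaw] about the fixed x, y, z axes, in that order (R = Rz(yaw) Ry(pitch) Rx(roll)).
In Python, from plant import arm gives the robot as it stands.
- The arm moves only by the tool drive_tool, never from a script. Its argument "commands" is a list of rows, each a list of 2 entries, a list of its own where there are three numbers: the shift along the tool's x, y, z scaled (see below), then the turn, a rotation vector about the tool's x, y, z scaled (see below). A call has 1 to 20 rows; each row is the pose to reach, as a shift and turn from the pose commanded when the call began, along the tool's axes at that moment, turning the shorter way round; what a row does not reach only later rows make up. The controller multiplies each number of a shift by 500 mm and each number of a turn by 180 degrees. A row lasts 1/8 s, in which the tool goes at most 62.5 mm and 10.7 degrees, less where a joint would pass 70% of its speed; a pose out of reach is approached as far as the arm can. A call with a number of a shift or a turn outside -1 to 1 is refused whole. A call with a gripper value outside its range is refused whole. "grip" is the closure, from 0 (fully open) to 1 (shut), set as the call begins (left out, the last holds). The fingers move at their own pace and stop on an object; "force" is the grip in N (left out, the last holds). Time passes only in rows, so rows that repeat a pose let the fingers close. It gives the time, the measured TCP pose, the force, the opening and the grip force at its end, in the units of the state.
- arm.read_state(): the state, without advancing time (a new reading comes with each control period).
- arm.get_image(name): name is "scene" or "side" or "wrist"; returns a dict with "frame" (480x640x3 uint8, red, green, blue), "mtx" (3x3 intrinsics, pixels), "D" ([k1, k2, p1, p2, k3] as OpenCV has them; the pictures are not rectified), "cam_to_world" (4x4, takes a point from camera to world coordinates). Camera axes: x right, y up, looking along -z (the intrinsics and any distortion apply to the point x, -y, -z); pixel columns grow to the right and rows downward; lengths in m; the calibration is good to about 2 mm. A picture is of the moment at which its call begins. There is no depth.
- arm.job_done(): hands the job in; it is judged then, once.
The state is a dict: "clock": time; "q": joint angles; "qvel": joint speeds; "joint_efforts": joint torques, N m; "tool_pos": TCP position; "tcp_rot": TCP orientation; "contact_force": force on the tool from outside, world axes, zero at the start; "wrist_torque": the same for the moment, N m; "finger_gap": finger opening in m; "grasp_force": force on a finger pad.
Only numpy, scipy, OpenCV 4.12 (cv2) and the standard library are available. Lean on these libraries where they do the work, as an engineer would, in place of code of your own. Each camera call takes 0.05 s, during which the arm holds its last target. There are 200 camera calls.

## Working session

There is one attempt and no reset: what is moved stays moved. The work goes in short steps, Python scripts to look and compute and a tool call to move; the robot and the scene stay as the last step left them, time stands still between calls to the robot, and variables do not carry over. Pictures are saved under pics/ and viewed, at most 10 in all, crops included, and the job is handed in when it is done.

Besides the shell and the picture viewer there is one more tool, called after "Request:" as name(argument=value, ...), one argument or row to a line, values as JSON. drive_tool: Moves the arm, as the interface text tells. Its arguments: {"type":"object","properties":{"commands":{"type":"array","items":{"type":"array"}},"grip":{"type":"number"},"force":{"type":"number"}},"required":["commands"]}

```bash
ls; mkdir -p pics; python3 - <<'E'
from plant import arm
import cv2,pickle
d={}
for n in ("scene","side","wrist"):
    im=arm.get_image(n); d[n]=im; cv2.imwrite(f"pics/{n}0.png",im["frame"][:,:,::-1])
    print(n,im["mtx"].tolist(),im["D"],im["cam_to_world"].round(4).tolist() if hasattr(im["cam_to_world"],'round') else im["cam_to_world"])
pickle.dump(d,open("d0.pkl","wb"))
print(arm.read_state())
E
```

```text
pics
scene [[533.0260410513449, 0.0, 320.5772146631645], [0.0, 533.0260410513449, 240.22529727993705], [0.0, 0.0, 1.0]] [-0.11213606  0.          0.          0.          0.        ] [[0.6569, 0.3945, -0.6426, -0.3078], [-0.7539, 0.3314, -0.5672, -0.7138], [-0.0108, 0.8571, 0.5151, 0.7932], [0.0, 0.0, 0.0, 1.0]]
side [[438.1737725052933, 0.0, 319.37735304786787], [0.0, 438.1737725052933, 242.79493252031043], [0.0, 0.0, 1.0]] [-0.03573817  0.          0.          0.          0.        ] [[0.9323, 0.2532, -0.2582, 0.2309], [-0.3612, 0.6209, -0.6957, -0.6708], [-0.0159, 0.7419, 0.6703, 0.8081], [0.0, 0.0, 0.0, 1.0]]
wrist [[360.0762122079732, 0.0, 318.30424627193264], [0.0, 360.0762122079732, 237.60700297457015], [0.0, 0.0, 1.0]] [-0.06830168  0.          0.          0.          0.        ] [[0.3047, -0.9191, -0.2499, 0.0971], [0.9524, 0.2936, 0.0816, 0.5198], [-0.0016, -0.2629, 0.9648, 0.3725], [0.0, 0.0, 0.0, 1.0]]
{'clock': 0.15, 'q': array([ 6.42684793e+01,  1.66805149e+01, -8.82000788e+00,  6.45533952e+01,
        2.97070508e-05,  8.20190577e+01]), 'qvel': array([-0.07143702,  0.02496582,  0.12896024,  0.05932557, -0.0019038 ,
        0.06696783]), 'joint_efforts': array([ 1.26007038e-03, -5.37368202e+01,  3.31521285e+01,  1.15175146e-02,
       -2.08497781e-04, -1.44086865e-06]), 'tool_pos': array([0.15991506, 0.49972454, 0.23088063]), 'tcp_rot': array([-1.79946608e+02, -7.51559726e-03,  1.62249418e+02]), 'contact_force': array([-0.20555304, -0.1631219 ,  0.27273017]), 'wrist_torque': array([-0.02935427,  0.01662203,  0.05471467]), 'grasp_force': 0.0, 'finger_gap': 0.0853731331269959}
```

View pics/scene0.png

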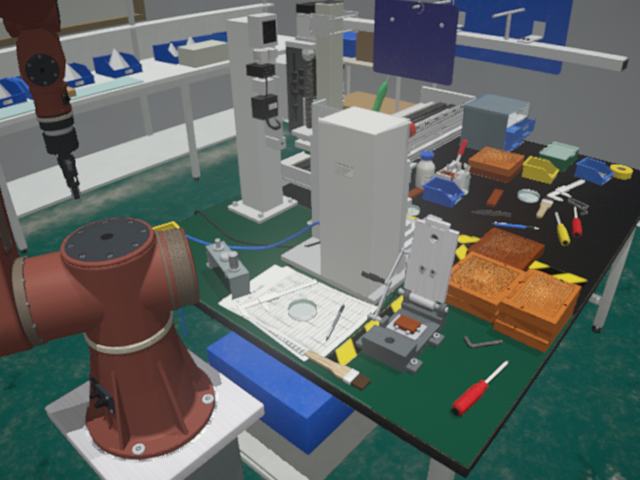

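View pics/side0.png

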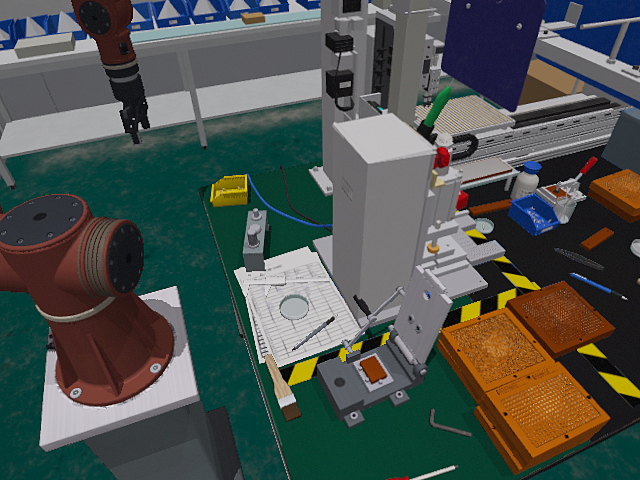

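```bash
cat > h.py <<'E'
import numpy as np, cv2, pickle
from scipy.spatial.transform import Rotation as Ro
def ray(im,uv):
    p=cv2.undistortPoints(np.array([[uv]],float),im["mtx"],np.array(im["D"],float))[0,0]
    T=np.array(im["cam_to_world"]); d=T[:3,:3]@np.array([p[0],-p[1],-1]); return T[:3,3],d
def onz(im,uv,z):
    o,d=ray(im,uv); return o+d*(z-o[2])/d[2]
def tri(obs):
    A=[];b=[]
    for im,uv in obs:
        o,d=ray(im,uv); d=d/np.linalg.norm(d); P=np.eye(3)-np.outer(d,d); A.append(P); b.append(P@o)
    x=np.linalg.lstsq(np.vstack(A),np.hstack(b),rcond=None)[0]
    return x,[np.linalg.norm(P@x-q)*1000 for P,q in zip(A,b)]
def proj(im,p):
    T=np.linalg.inv(np.array(im["cam_to_world"])); c=T[:3,:3]@np.array(p)+T[:3,3]
    return cv2.projectPoints(np.array([[c[0],-c[1],-c[2]]]),np.zeros(3),np.zeros(3),im["mtx"],np.array(im["D"],float))[0].ravel()
def crop(im,x,y,w,h,s):
    return cv2.resize(im["frame"][y:y+h,x:x+w,::-1],None,fx=s,fy=s,interpolation=cv2.INTER_CUBIC)
E
python3 - <<'E'
from h import *
d=pickle.load(open("d0.pkl","rb"))
# each tile 400x600
a=crop(d["side"],310,260,150,175,1); 
def canvas(n,j,s,fn):
    A=crop(d[n],*j,3.2); B=crop(d[n],*s,5)
    c=np.zeros((600,800,3),np.uint8); c[:A.shape[0],:A.shape[1]]=A; c[:B.shape[0],520:520+B.shape[1]]=B
    cv2.imwrite(fn,c)
canvas("side",(310,255,160,180),(235,200,50,85),"pics/s1.png")
canvas("scene",(345,205,120,180),(203,232,54,70),"pics/c1.png")
E
```

```text
(no output)
```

View pics/s1.png

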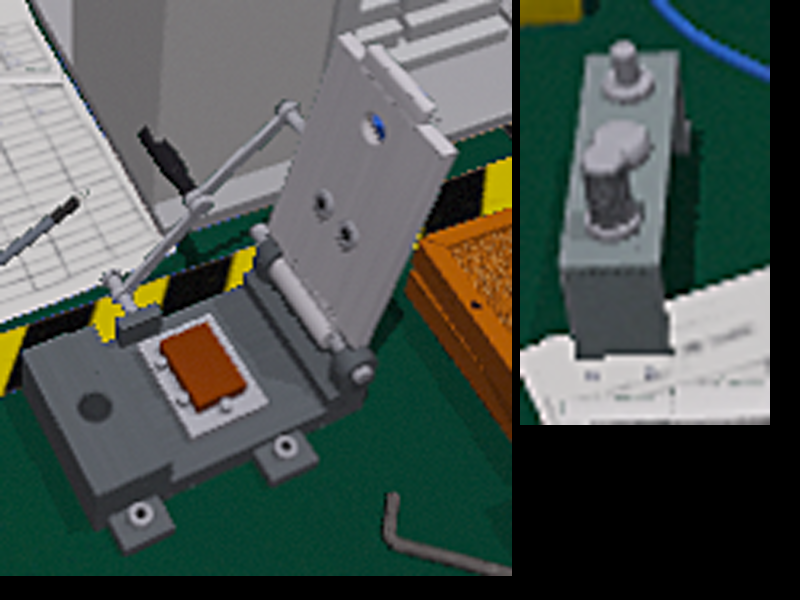

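View pics/c1.png

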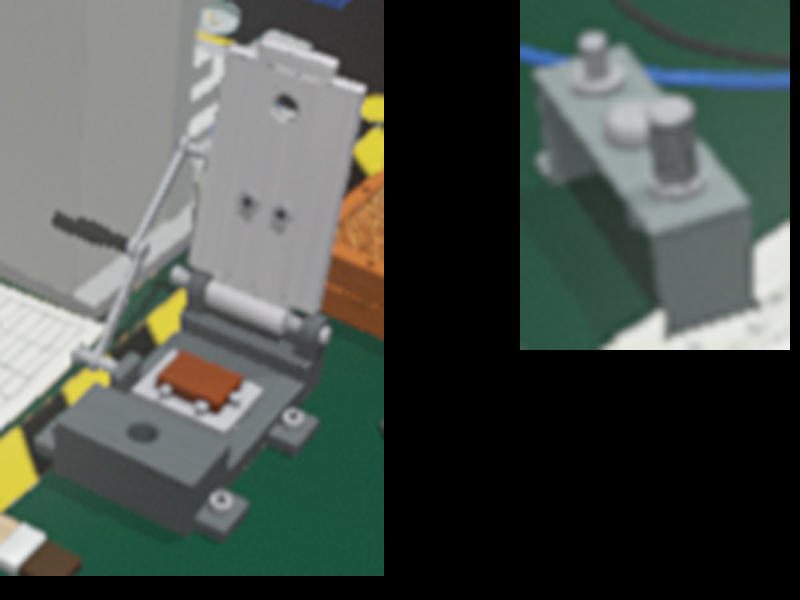

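```bash
python3 - <<'E'
from h import *
from scipy.optimize import least_squares
d=pickle.load(open("d0.pkl","rb"))
S=lambda a,b:(309.84+a/3.2,254.84+b/3.2); C=lambda a,b:(344.84+a/3.2,204.84+b/3.2)
SS=lambda a,b:(234.9+(a-520)/5,199.9+b/5); CC=lambda a,b:(202.9+(a-520)/5,231.9+b/5)
pts={"bh":((95,408),(142,433)),"lh":((373,128),(285,106)),"knobend":((143,132),(57,218)),"knee":((200,203),(137,245)),"hl":((262,232),(180,272)),"hr":((365,370),(325,333)),"lip":((400,78),(295,52))}
for k,(s,c) in pts.items(): print(k,*tri([(d["side"],S(*s)),(d["scene"],C(*c))]))
for k,s,c in (("tgrip",(607,160),(672,105)),("tcol",(612,225),(677,187)),("slimtop",(622,46),(593,40)),("slimcol",(628,85),(597,80)),("strhead",(622,140),(633,122))):
    print(k,*tri([(d["side"],SS(*s)),(d["scene"],CC(*c))]))
print("slim", onz(d["side"],SS(628,83),.073),onz(d["scene"],CC(597,80),.073))
print("tap", onz(d["side"],SS(612,225),.073),onz(d["scene"],CC(677,187),.073))
print("bh", onz(d["side"],S(95,408),.045),onz(d["scene"],C(142,433),.045))
obs={"bh":((-.07,0,.045)),"knobend":(.039,.137,.096)}
def model(p):
    c,s=np.cos(p[2]),np.sin(p[2]); R=np.array([[c,-s,0],[s,c,0],[0,0,1]])
    return lambda q:R@np.array(q)+[p[0],p[1],0]
a=np.radians(10); L=lambda r,h,y=0:(.085+r*np.sin(a)-h*np.cos(a),y,.05+r*np.cos(a)+h*np.sin(a))
# leaf: outer face is +x side(when open: shut top = z+.005): normal when open points back
obs["lip"]=L(.196,0,.005)
obs["lh"]=L(.155,.005,.005)   # inner face
def f(p):
    m=model(p); r=[]
    for k,q in obs.items():
        s,c=pts[k]
        r+=list(proj(d["side"],m(q))-S(*s))+list(proj(d["scene"],m(q))-C(*c))
    return r
r=least_squares(f,[.6,0,0]); print(r.x,np.degrees(r.x[2]),np.round(r.fun,1))
m=model(r.x)
for n,q in (("bh",(-.07,0,.045)),("knob",(.039,.12,.096)),("knobend",(.039,.137,.096)),("hinge",(.085,0,.05)),("lip",L(.191,0,0.005))): print(n,m(q).round(4))
E
```

```text
bh [ 0.41706709 -0.2632556   0.04042192] [np.float64(1.1540760455511627), np.float64(1.154076045550928)]
lh [ 0.5931828  -0.24659611  0.20295479] [np.float64(0.7861142659416416), np.float64(0.7861142659419399)]
knobend [ 0.51332051 -0.11751825  0.09622058] [np.float64(0.7279677984770381), np.float64(0.7279677984771069)]
knee [ 0.52264263 -0.18259118  0.09558614] [np.float64(2.535834787958281), np.float64(2.5358347879583865)]
hl [ 0.56773582 -0.19128388  0.05183717] [np.float64(1.384729192921819), np.float64(1.3847291929220544)]
hr [ 0.57878305 -0.3055438   0.0472408 ] [np.float64(0.4778652832621737), np.float64(0.47786528326207084)]
lip [ 0.60592408 -0.24363508  0.23750634] [np.float64(1.6825194070195295), np.float64(1.682519407019667)]
tgrip [0.36139775 0.1547043  0.11172796] [np.float64(2.303864637451614), np.float64(2.3038646374512983)]
tcol [0.35936631 0.15650785 0.06593374] [np.float64(0.9262187748892192), np.float64(0.9262187748890889)]
slimtop [0.3960679  0.26125525 0.09319592] [np.float64(0.02762245749477069), np.float64(0.027622457494647014)]
slimcol [0.39612761 0.26148865 0.06770847] [np.float64(1.1742593031487107), np.float64(1.174259303148727)]
strhead [0.38065621 0.21456917 0.06947908] [np.float64(0.5376007776465213), np.float64(0.5376007776461613)]
slim [0.39528442 0.25463278 0.073     ] [0.391781   0.25632337 0.073     ]
tap [0.35809719 0.1472628  0.073     ] [0.35343263 0.14947792 0.073     ]
bh [ 0.41593238 -0.26697852  0.045     ] [ 0.41305472 -0.26466653  0.045     ]
[ 0.48461433 -0.26003467  0.07423099] 4.253122522685261 [-0.9 -0.6  0.7 -0.3  0.5  0.7  1.3  0.8 -0.6 -1.6  1.2 -0.8 -1.1 -0.
 -0.   0.5]
bh [ 0.4148 -0.2652  0.045 ]
knob [ 0.5146 -0.1375  0.096 ]
knobend [ 0.5133 -0.1205  0.096 ]
hinge [ 0.5694 -0.2537  0.05  ]
lip [ 0.6021 -0.2463  0.2381]
```

```bash
python3 - <<'E'
from h import *
d=pickle.load(open("d0.pkl","rb"))
for s,c in (((369,153),(358,139)),((432,123),(411,121)),((334,125),(312,114))): print(*tri([(d["side"],s),(d["scene"],c)]))
for c in ((282,254),(372,302)): print(onz(d["scene"],c,0.0))
E
```

```text
[ 0.5580695  -0.05769478  0.39669152] [np.float64(3.35109311133214), np.float64(3.3510931113320623)]
[ 0.63879108 -0.12719937  0.45037998] [np.float64(22.92659025559781), np.float64(22.926590255597816)]
[0.52406384 0.03454408 0.42919847] [np.float64(10.012637228383504), np.float64(10.012637228383372)]
[0.55694526 0.19294612 0.        ]
[ 0.54287285 -0.12662466  0.        ]
```

```bash
cat > mv.py <<'E'
from h import *
def plan(cur,targets):
    "cur=(pos,rpy); prints rows of scaled shift, turn"
    R0=Ro.from_euler('xyz',cur[1],degrees=True); p0=np.array(cur[0])
    for p,e in targets:
        s=R0.inv().apply(np.array(p)-p0)/.5; t=(R0.inv()*Ro.from_euler('xyz',e,degrees=True)).as_rotvec(degrees=True)/180
        print([s.round(4).tolist(),t.round(4).tolist()])
E
python3 - <<'E'
from mv import *
plan(([.16,.5,.231],[180,0,162.25]),[([.34,.12,.25],[180,0,184.3])])
plan(([.34,.12,.25],[180,0,184.3]),[([.5144,-.1374,.22],[180,0,184.3]),([.5144,-.1374,.12],[180,0,184.3])])
E
```

```text
[[-0.5746, -0.6141, -0.038], [-0.0, 0.0, -0.1225]]
[[-0.3092, -0.5395, 0.06], [0.0, 0.0, 0.0]]
[[-0.3092, -0.5395, 0.26], [0.0, 0.0, 0.0]]
```

Request:
drive_tool(
  commands=[
    [[-0.5745,0.614,-0.038],[0,0,-0.1225]],
    [[-0.5745,0.614,-0.038],[0,0,-0.1225]],
    [[-0.5745,0.614,-0.038],[0,0,-0.1225]],
    [[-0.5745,0.614,-0.038],[0,0,-0.1225]],
    [[-0.5745,0.614,-0.038],[0,0,-0.1225]],
    [[-0.5745,0.614,-0.038],[0,0,-0.1225]],
    [[-0.5745,0.614,-0.038],[0,0,-0.1225]],
    [[-0.5745,0.614,-0.038],[0,0,-0.1225]],
    [[-0.5745,0.614,-0.038],[0,0,-0.1225]],
  ],
  grip=1,
)

```text
clock: 1.27
tool_pos: [0.4785, 0.6347, 0.2841]
tcp_rot: [179.8, 0.3, -175.9]
contact_force: [0.1, 1.0, -0.3]
finger_gap: -0.0001
grasp_force: 0.0
```

My y sign was wrong: I sent that move before the planner had printed. Nothing was touched, so I'm re-planning from the measured pose.

```bash
python3 - <<'E'
from mv import *
from plant import arm
s=arm.read_state(); print(s['tool_pos'],s['tcp_rot'],s['q'])
plan((s['tool_pos'],s['tcp_rot']),[([.38,.35,.27],[180,0,184.3]),([.34,.14,.25],[180,0,184.3])])
E
```

```text
[0.47851914 0.63474835 0.28414451] [ 179.77268976    0.29688657 -175.8873719 ] [ 4.77429933e+01  5.84087792e+01  7.42255447e+01  1.05445033e+02
 -4.03220203e-02  4.36296454e+01]
[[0.2375, -0.554, 0.0249], [0.0013, 0.0017, -0.001]]
[[0.3476, -0.9673, 0.0627], [0.0013, 0.0017, -0.001]]
```

Request:
drive_tool(
  commands=[
    [[0.2375,-0.554,0.025],[0,0,0]],
    [[0.2375,-0.554,0.025],[0,0,0]],
    [[0.2375,-0.554,0.025],[0,0,0]],
    [[0.2375,-0.554,0.025],[0,0,0]],
    [[0.3476,-0.967,0.063],[0,0,0]],
    [[0.3476,-0.967,0.063],[0,0,0]],
    [[0.3476,-0.967,0.063],[0,0,0]],
    [[0.3476,-0.967,0.063],[0,0,0]],
    [[0.3476,-0.967,0.063],[0,0,0]],
    [[0.3476,-0.967,0.063],[0,0,0]],
  ],
)

```text
clock: 2.52
tool_pos: [0.3366, 0.1383, 0.2497]
tcp_rot: [-180.0, -0.0, -175.7]
contact_force: [0.3, -0.1, 0.7]
finger_gap: -0.0001
grasp_force: 0.0
```

```bash
python3 - <<'E'
from mv import *
from plant import arm
im=arm.get_image("wrist"); pickle.dump(im,open("w1.pkl","wb")); cv2.imwrite("pics/w1.png",im["frame"][:,:,::-1])
s=arm.read_state(); print(s['tool_pos'],s['tcp_rot'],s['q'])
for n,p in (("pincol",(.358,.153,.07)),("pintop",(.36,.155,.116))): print(n,proj(im,p))
plan((s['tool_pos'],s['tcp_rot']),[([.5144,-.1374,.22],[180,0,184.3]),([.5144,-.1374,.12],[180,0,184.3])])
E
```

```text
[0.33505285 0.13541899 0.24930621] [-1.79859321e+02 -1.26139950e-01 -1.75770999e+02] [ 10.48477592  -1.98632314 -27.90470751  64.22233379  -0.12609588
   6.25577493]
pincol [332.96046582 238.53641135]
pintop [337.42704343 256.26831812]
[[-0.3176, -0.5705, 0.0593], [-0.0008, -0.0007, -0.0004]]
[[-0.318, -0.57, 0.2593], [-0.0008, -0.0007, -0.0004]]
```

View pics/w1.png

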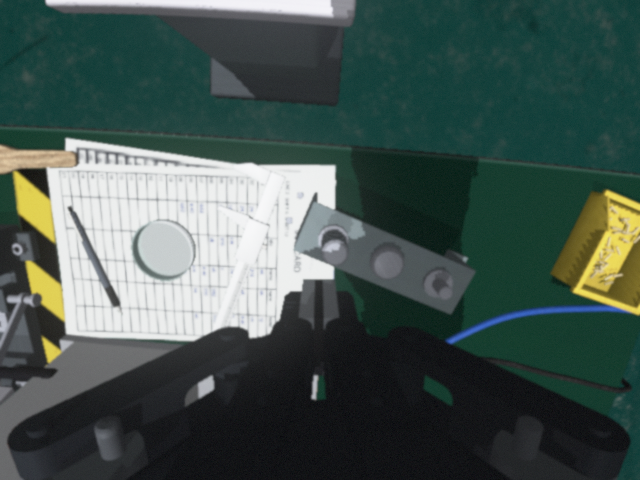

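Wrist view: the tapered pin is at about (334,245), the straight pin at (388,262) and the slim pin at (440,283), which agrees with the triangulation. Next, the knob.

Request:
drive_tool(
  commands=[
    [[-0.318,-0.57,0.059],[0,0,0]],
    [[-0.318,-0.57,0.059],[0,0,0]],
    [[-0.318,-0.57,0.059],[0,0,0]],
    [[-0.318,-0.57,0.059],[0,0,0]],
    [[-0.318,-0.57,0.059],[0,0,0]],
    [[-0.318,-0.57,0.059],[0,0,0]],
    [[-0.318,-0.57,0.16],[0,0,0]],
    [[-0.318,-0.57,0.259],[0,0,0]],
    [[-0.318,-0.57,0.259],[0,0,0]],
    [[-0.318,-0.57,0.259],[0,0,0]],
  ],
)

```text
clock: 3.82
tool_pos: [0.5185, -0.132, 0.1222]
tcp_rot: [-180.0, 0.1, -175.7]
contact_force: [-0.0, 0.7, 0.1]
finger_gap: 0.0
grasp_force: 0.0
```

```bash
python3 - <<'E'
from mv import *
from plant import arm
d={n:arm.get_image(n) for n in("scene","side")}
A=crop(d["scene"],330,205,100,150,4);B=crop(d["side"],300,225,100,150,4)
cv2.imwrite("pics/k.png",np.hstack([A,B]))
s=arm.read_state(); print(s['tool_pos'],s['tcp_rot'],s['contact_force'],s['clock'])
plan((s['tool_pos'],s['tcp_rot']),[(p,[180,0,184.3]) for p in ([.5144,-.1374,.104],[.5256,-.1366,.092],[.5345,-.1359,.0773],[.540,-.1355,.062])])
E
```

```text
[ 0.51922572 -0.1323653   0.12278936] [-1.79913068e+02  1.76646923e-01 -1.75676781e+02] [ 0.38782325  0.14153505 -0.08131705] 3.925
[[0.0105, -0.0093, 0.0376], [-0.0005, 0.001, 0.0001]]
[[-0.0119, -0.0093, 0.0616], [-0.0005, 0.001, 0.0001]]
[[-0.0296, -0.0092, 0.0911], [-0.0005, 0.001, 0.0001]]
[[-0.0406, -0.0092, 0.1217], [-0.0005, 0.001, 0.0001]]
```

View pics/k.png

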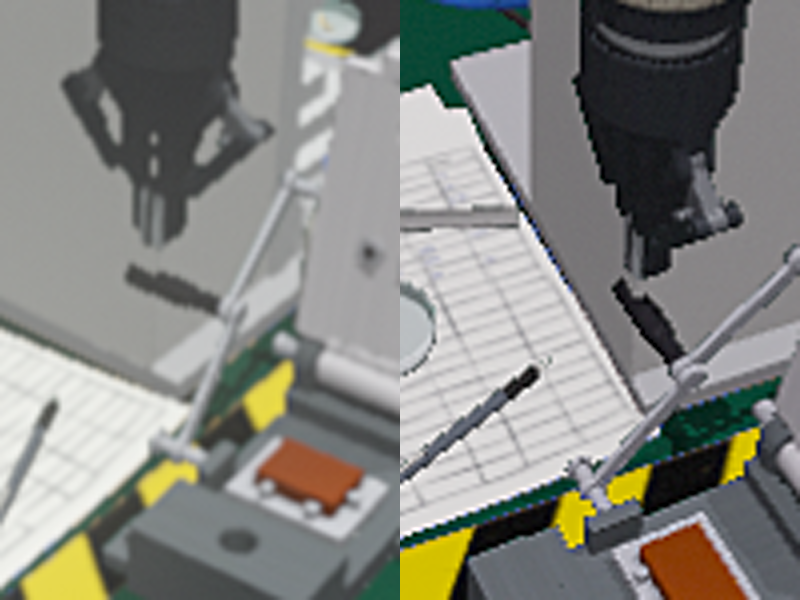

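The fingertips are right above the knob's outer part in both views: knob at (155,280) in the scene crop and (645,310) in the side crop. Next I push along its arc.

Request:
drive_tool(
  commands=[
    [[0.008,-0.012,0.02],[0,0,0]],
    [[0.008,-0.012,0.034],[0,0,0]],
    [[0.005,-0.012,0.041],[0,0,0]],
    [[0.0,-0.012,0.048],[0,0,0]],
    [[-0.006,-0.012,0.055],[0,0,0]],
    [[-0.012,-0.012,0.062],[0,0,0]],
    [[-0.017,-0.012,0.07],[0,0,0]],
    [[-0.022,-0.012,0.078],[0,0,0]],
    [[-0.026,-0.012,0.085],[0,0,0]],
    [[-0.03,-0.012,0.092],[0,0,0]],
    [[-0.03,-0.012,0.092],[0,0,0]],
  ],
)

```text
clock: 5.3
tool_pos: [0.5361, -0.1378, 0.0766]
tcp_rot: [-179.9, 0.3, -175.7]
contact_force: [2.7, 1.3, 18.6]
finger_gap: -0.0
grasp_force: 8.4
```

```bash
python3 - <<'E'
from mv import *
from plant import arm
d={n:arm.get_image(n) for n in("scene","side")}
A=crop(d["scene"],330,205,100,150,4);B=crop(d["side"],320,225,100,150,4)
cv2.imwrite("pics/k2.png",np.hstack([A,B]))
s=arm.read_state(); print(s['tool_pos'],s['tcp_rot'],s['contact_force'],s['clock'])
E
```

```text
[ 0.53609929 -0.13774347  0.07668295] [-179.87948394    0.33074192 -175.70538964] [ 1.62065413  1.35863393 17.4600323 ] 5.4
```

View pics/k2.png

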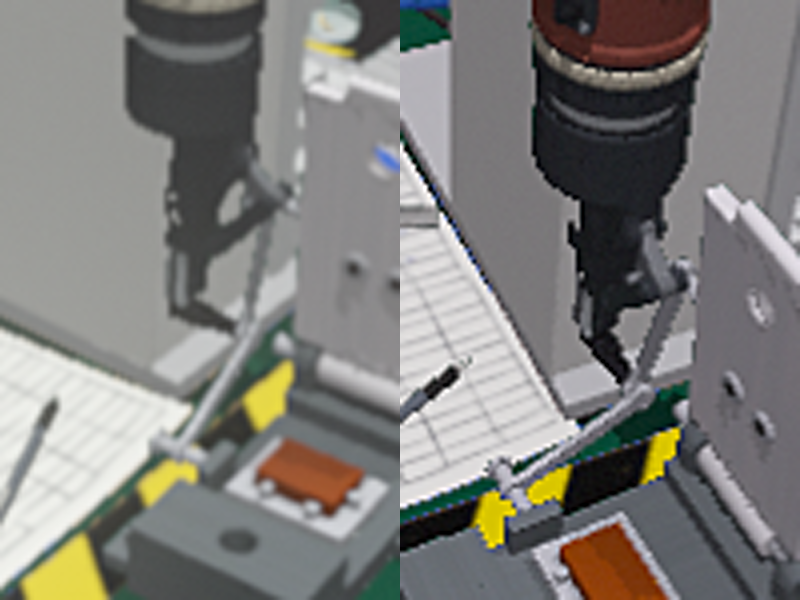

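The stay is broken and the leaf has come just past upright (side crop: leaf top at about (755,215), knee at (640,390)). The gripper's knuckle is close to the upper link, at about (685,275). I'll back off and tip the leaf from behind its free edge instead.

```bash
python3 - <<'E'
from mv import *
from plant import arm
s=arm.read_state()
E=[180,0,184.3]
plan((s['tool_pos'],s['tcp_rot']),[(p,E) for p in ([.52,-.13,.10],[.50,-.13,.33],[.616,-.276,.33],[.616,-.276,.205])])
print()
plan(([.616,-.276,.205],E),[(p,E) for p in ([.575,-.279,.22],[.5294,-.2817,.211],[.4895,-.2847,.192],[.4656,-.2865,.174],[.4466,-.2879,.152])])
E
```

```text
[[0.0307, 0.0178, -0.0468], [-0.0007, 0.0018, -0.0]]
[[0.0679, 0.0198, -0.5071], [-0.0007, 0.0018, -0.0]]
[[-0.1416, -0.2888, -0.5052], [-0.0007, 0.0018, -0.0]]
[[-0.1401, -0.2882, -0.2552], [-0.0007, 0.0018, -0.0]]

[[0.0822, 0.0002, -0.03], [0.0, 0.0, 0.0]]
[[0.1736, 0.0016, -0.012], [0.0, 0.0, 0.0]]
[[0.2536, 0.0016, 0.026], [0.0, 0.0, 0.0]]
[[0.3015, 0.0016, 0.062], [0.0, 0.0, 0.0]]
[[0.3396, 0.0017, 0.106], [0.0, 0.0, 0.0]]
```

Request:
drive_tool(
  commands=[
    [[0.01,0.012,-0.025],[0,0,0]],
    [[0.031,0.018,-0.07],[0,0,0]],
    [[0.068,0.02,-0.18],[0,0,0]],
    [[0.068,0.02,-0.3],[0,0,0]],
    [[0.068,0.02,-0.4],[0,0,0]],
    [[0.068,0.02,-0.507],[0,0,0]],
    [[0.068,0.02,-0.507],[0,0,0]],
    [[0.02,-0.1,-0.507],[0,0,0]],
    [[-0.06,-0.2,-0.505],[0,0,0]],
    [[-0.141,-0.289,-0.505],[0,0,0]],
    [[-0.141,-0.289,-0.505],[0,0,0]],
    [[-0.141,-0.289,-0.505],[0,0,0]],
    [[-0.14,-0.288,-0.4],[0,0,0]],
    [[-0.14,-0.288,-0.32],[0,0,0]],
    [[-0.14,-0.288,-0.255],[0,0,0]],
    [[-0.14,-0.288,-0.255],[0,0,0]],
  ],
)

```text
clock: 7.4
tool_pos: [0.6115, -0.2731, 0.2011]
tcp_rot: [179.9, -0.2, -175.6]
contact_force: [-0.1, -0.3, 0.6]
finger_gap: 0.0002
grasp_force: 0.0
```

```bash
python3 - <<'E'
from mv import *
from plant import arm
s=arm.read_state();print(s['tool_pos'],s['tcp_rot'],s['contact_force'],s['clock'])
E=[180,0,184.3]
plan((s['tool_pos'],s['tcp_rot']),[(p,E) for p in ([.575,-.279,.22],[.5294,-.2817,.211],[.4895,-.2847,.192],[.4656,-.2865,.174],[.4466,-.2879,.152])])
E
```

```text
[ 0.61148713 -0.27306565  0.20114831] [ 179.86706757   -0.18470391 -175.64818923] [-0.12438427 -0.31748505  0.5611379 ] 7.4
[[0.0738, -0.0062, -0.0375], [0.0007, -0.001, 0.0003]]
[[0.1651, -0.0047, -0.0192], [0.0007, -0.001, 0.0003]]
[[0.245, -0.0047, 0.0191], [0.0007, -0.001, 0.0003]]
[[0.2928, -0.0048, 0.0552], [0.0007, -0.001, 0.0003]]
[[0.3308, -0.0048, 0.0994], [0.0007, -0.001, 0.0003]]
```

Request:
drive_tool(
  commands=[
    [[0.04,-0.006,-0.03],[0,0,0]],
    [[0.074,-0.006,-0.037],[0,0,0]],
    [[0.097,-0.006,-0.033],[0,0,0]],
    [[0.12,-0.006,-0.028],[0,0,0]],
    [[0.143,-0.006,-0.024],[0,0,0]],
    [[0.165,-0.006,-0.019],[0,0,0]],
    [[0.185,-0.006,-0.01],[0,0,0]],
    [[0.205,-0.006,0.0],[0,0,0]],
    [[0.225,-0.006,0.01],[0,0,0]],
    [[0.245,-0.006,0.019],[0,0,0]],
    [[0.269,-0.006,0.037],[0,0,0]],
    [[0.293,-0.006,0.055],[0,0,0]],
    [[0.312,-0.006,0.077],[0,0,0]],
    [[0.331,-0.006,0.099],[0,0,0]],
    [[0.331,-0.006,0.05],[0,0,0]],
    [[0.331,-0.006,-0.05],[0,0,0]],
    [[0.331,-0.006,-0.1],[0,0,0]],
    [[0.331,-0.006,-0.1],[0,0,0]],
  ],
  grip=1,
)

```text
clock: 9.65
tool_pos: [0.4496, -0.2915, 0.2537]
tcp_rot: [-179.8, 0.1, -175.7]
contact_force: [-0.4, 0.5, 0.5]
finger_gap: 0.0
grasp_force: 0.0
```

```bash
python3 - <<'E'
from mv import *
from plant import arm
d={n:arm.get_image(n) for n in("scene","side")}
A=crop(d["scene"],340,250,110,130,3.5);B=crop(d["side"],310,275,110,130,3.5)
w1=pickle.load(open("w1.pkl","rb")); W=crop(w1,290,190,190,130,4)[:400]
c=np.zeros((600,800,3),np.uint8); c[:455,:385]=A; c[:455,400:785]=B
cv2.imwrite("pics/k3.png",c)
s=arm.read_state(); print(s['tool_pos'],s['tcp_rot'],s['contact_force'],s['clock'])
E
```

```text
[ 0.44859239 -0.29055346  0.25136546] [ 1.79979948e+02 -2.40614954e-02 -1.75706144e+02] [-0.12954958 -0.58243981 -0.80813748] 9.75
```

View pics/k3.png

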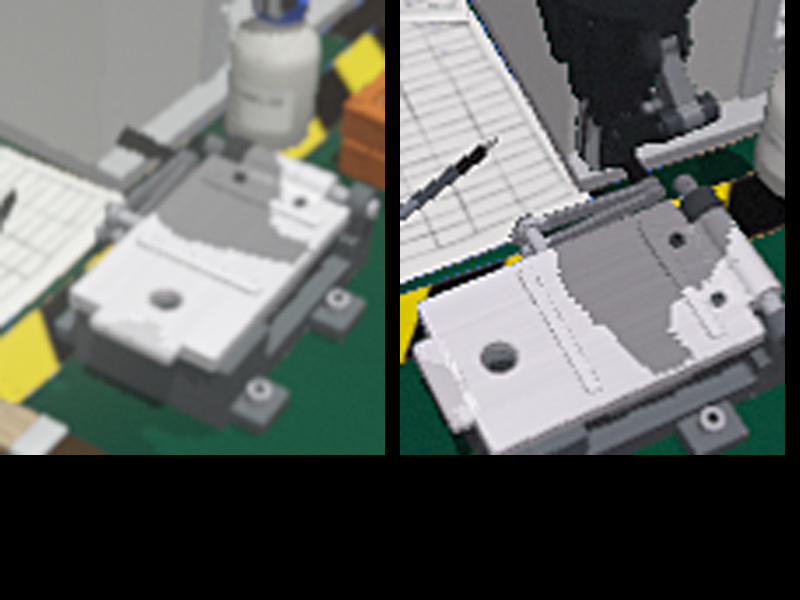

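The leaf is shut flat; its hole is at (165,300) in the scene crop and (500,357) in the side crop. I'll view the hole from the same relative wrist pose as the pin, so calibration bias cancels.

Request:
drive_tool(
  commands=[
    [[0.114,0.024,0.03],[0,0,0]],
    [[0.114,0.024,0.03],[0,0,0]],
    [[0.114,0.024,0.03],[0,0,0]],
    [[0.114,0.024,0.03],[0,0,0]],
  ],
)

```text
clock: 10.25
tool_pos: [0.3921, -0.2835, 0.2371]
tcp_rot: [-180.0, 0.0, -175.7]
contact_force: [-0.5, 0.0, 1.5]
finger_gap: -0.0
grasp_force: 0.0
```

```bash
python3 - <<'E'
from mv import *
from plant import arm
d={n:arm.get_image(n) for n in("scene","side","wrist")}; pickle.dump(d,open("d2.pkl","wb"))
s=arm.read_state(); print(s['tool_pos'],s['tcp_rot'],s['contact_force'],s['clock'])
w1=pickle.load(open("w1.pkl","rb"))
c=np.zeros((600,800,3),np.uint8)
def put(n,im,p,w,h,sc,X,Y):
    x,y=int(p[0]-w/2),int(p[1]-h/2); t=crop(im,x,y,w,h,sc); c[Y:Y+t.shape[0],X:X+t.shape[1]]=t; print(n,x,y,sc,"at",X,Y)
put("hole",d["wrist"],proj(d["wrist"],[.415,-.264,.055]),65,49,6,0,0)
put("pin",w1,(334,246),65,49,6,400,0)
put("side",d["side"],(310+100/3.5,275+357/3.5),40,40,6,0,310)
put("scene",d["scene"],(340+165/3.5,250+300/3.5),40,40,6,300,310)
cv2.imwrite("pics/z.png",c)
E
```

```text
[ 0.39197654 -0.28329225  0.23712725] [-1.79973539e+02  2.39491159e-02 -1.75672809e+02] [-0.46433223  0.3299378   0.54228113] 10.4
hole 305 215 6 at 0 0
pin 301 221 6 at 400 0
side 318 357 6 at 0 310
scene 367 315 6 at 300 310
```

View pics/z.png

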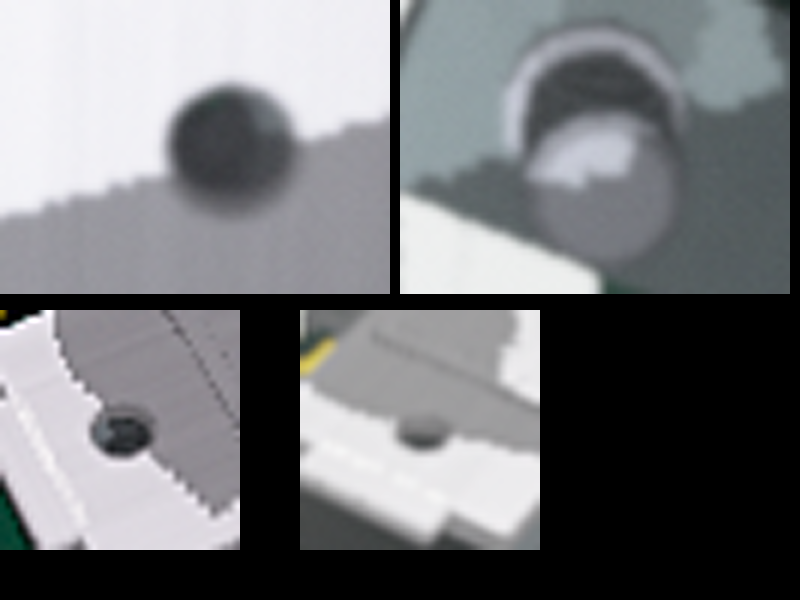

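```bash
python3 - <<'E'
from mv import *
d=pickle.load(open("d2.pkl","rb")); w1=pickle.load(open("w1.pkl","rb"))
k=lambda x0,y0,a,b:(x0+(a+.5)/6-.5,y0+(b+.5)/6-.5)
h=k(305,215,232,149); pt=k(301,221,604-400,188); pc=k(301,221,597-400,118)
sd=k(318,357,122,431-310); sc=k(367,315,423-300,432-310)
print("hole w",onz(d["wrist"],h,.055),"side",onz(d["side"],sd,.055),"scene",onz(d["scene"],sc,.055))
print(tri([(d["wrist"],h),(d["side"],sd),(d["scene"],sc)]))
print("pin top",onz(w1,pt,.116),"collar",onz(w1,pc,.076))
# relationship of wrist cam to tcp now vs w1
print(w1["cam_to_world"][:3,3],d["wrist"]["cam_to_world"][:3,3])
E
```

```text
hole w [ 0.41435526 -0.25887876  0.055     ] side [ 0.41530741 -0.26016809  0.055     ] scene [ 0.4139273  -0.25793606  0.055     ]
(array([ 0.41509372, -0.25846515,  0.05366777]), [np.float64(0.45897944073370234), np.float64(1.0617218435052271), np.float64(1.2021379735045223)])
pin top [0.35651509 0.15240018 0.116     ] collar [0.35795334 0.15318053 0.076     ]
[0.27083367 0.13310809 0.39146347] [ 0.32620786 -0.28862432  0.37881662]
```

Leaf hole measured at (0.4145, -0.259), block hole about (0.415, -0.265), so the leaf floats about 6 mm left, which fits the given range. The pin axis is at (0.357, 0.1527).

```bash
python3 - <<'E'
from mv import *
from plant import arm
s=arm.read_state()
plan((s['tool_pos'],s['tcp_rot']),[([.357,.1527,.2],[180,0,250.6])])
E
```

```text
[[0.004, 0.8748, 0.0738], [-0.0002, 0.0, -0.3682]]
```

Request:
drive_tool(
  commands=[
    [[0.004,0.875,0.074],[0,0,-0.3682]],
    [[0.004,0.875,0.074],[0,0,-0.3682]],
    [[0.004,0.875,0.074],[0,0,-0.3682]],
    [[0.004,0.875,0.074],[0,0,-0.3682]],
    [[0.004,0.875,0.074],[0,0,-0.3682]],
    [[0.004,0.875,0.074],[0,0,-0.3682]],
    [[0.004,0.875,0.074],[0,0,-0.3682]],
    [[0.004,0.875,0.074],[0,0,-0.3682]],
    [[0.004,0.875,0.074],[0,0,-0.3682]],
    [[0.004,0.875,0.074],[0,0,-0.3682]],
    [[0.004,0.875,0.074],[0,0,-0.3682]],
    [[0.004,0.875,0.074],[0,0,-0.3682]],
    [[0.004,0.875,0.074],[0,0,-0.3682]],
  ],
  grip=0.35,
)

```text
clock: 12.02
tool_pos: [0.3566, 0.1527, 0.2001]
tcp_rot: [-180.0, 0.0, -109.5]
contact_force: [-0.2, -0.4, -0.0]
finger_gap: 0.0558
grasp_force: 0.0
```

```bash
python3 - <<'E'
from mv import *
from plant import arm
s=arm.read_state(); print(s['tool_pos'],s['tcp_rot'],s['finger_gap'],s['contact_force'])
E=[180,0,250.6]
plan((s['tool_pos'],s['tcp_rot']),[([.357,.1527,z],E) for z in (.14,.082)])
E
```

```text
[0.35662744 0.1527447  0.20007949] [-1.79994890e+02  4.26146880e-03 -1.09485771e+02] 0.0557822662574855 [-0.17530431 -0.41140048 -0.01741492]
[[-0.0002, -0.0007, 0.1202], [-0.0, 0.0, -0.0005]]
[[-0.0001, -0.0007, 0.2362], [-0.0, 0.0, -0.0005]]
```

Request:
drive_tool(
  commands=[
    [[0,-0.0007,0.06],[0,0,0]],
    [[0,-0.0007,0.12],[0,0,0]],
    [[0,-0.0007,0.16],[0,0,0]],
    [[0,-0.0007,0.2],[0,0,0]],
    [[0,-0.0007,0.236],[0,0,0]],
    [[0,-0.0007,0.236],[0,0,0]],
  ],
)

```text
clock: 12.78
tool_pos: [0.3559, 0.1527, 0.0813]
tcp_rot: [179.9, -0.1, -109.4]
contact_force: [0.1, -0.2, 0.1]
finger_gap: 0.0556
grasp_force: 0.0
```

Request:
drive_tool(
  commands=[
    [[0,0,0],[0,0,0]],
    [[0,0,0],[0,0,0]],
    [[0,0,0],[0,0,0]],
    [[0,0,0],[0,0,0]],
    [[0,0,0],[0,0,0]],
    [[0,0,0],[0,0,0]],
  ],
  grip=1,
  force=60,
)

```text
clock: 13.52
tool_pos: [0.3575, 0.1531, 0.0829]
tcp_rot: [-179.9, 0.0, -109.4]
contact_force: [-1.6, -0.4, 6.4]
finger_gap: 0.0202
grasp_force: 58.4
```

Request:
drive_tool(
  commands=[
    [[0,0,-0.03],[0,0,0]],
    [[0,0,-0.08],[0,0,0]],
    [[0,0,-0.16],[0,0,0]],
    [[0,0,-0.24],[0,0,0]],
    [[0,0,-0.24],[0,0,0]],
    [[0,0,-0.24],[0,0,0]],
  ],
)

```text
clock: 14.28
tool_pos: [0.3565, 0.153, 0.2017]
tcp_rot: [180.0, -0.0, -109.4]
contact_force: [0.4, -0.2, -1.3]
finger_gap: 0.0203
grasp_force: 58.9
```

```bash
python3 - <<'E'
from mv import *
from plant import arm
s=arm.read_state(); print(s['tool_pos'],s['tcp_rot'],s['finger_gap'],s['contact_force'],s['clock'])
E=[180,0,250.6]
plan((s['tool_pos'],s['tcp_rot']),[([.4148,-.262,z],E) for z in (.2,.15)])
E
```

```text
[0.3565157  0.15296795 0.20174287] [ 1.79997556e+02 -1.68680617e-03 -1.09422075e+02] 0.020319323119334654 [ 0.36782179 -0.23976088 -1.3469018 ] 14.275
[[0.7439, -0.3859, 0.0035], [0.0, -0.0, -0.0001]]
[[0.7439, -0.3859, 0.1035], [0.0, -0.0, -0.0001]]
```

Request:
drive_tool(
  commands=[
    [[0.744,-0.386,0.003],[0,0,0]],
    [[0.744,-0.386,0.003],[0,0,0]],
    [[0.744,-0.386,0.003],[0,0,0]],
    [[0.744,-0.386,0.003],[0,0,0]],
    [[0.744,-0.386,0.003],[0,0,0]],
    [[0.744,-0.386,0.003],[0,0,0]],
    [[0.744,-0.386,0.003],[0,0,0]],
    [[0.744,-0.386,0.003],[0,0,0]],
    [[0.744,-0.386,0.103],[0,0,0]],
    [[0.744,-0.386,0.103],[0,0,0]],
    [[0.744,-0.386,0.103],[0,0,0]],
  ],
)

```text
clock: 15.65
tool_pos: [0.4152, -0.2614, 0.1513]
tcp_rot: [180.0, 0.0, -109.4]
contact_force: [0.3, -0.2, -0.3]
finger_gap: 0.0203
grasp_force: 59.4
```

```bash
python3 - <<'E'
from mv import *
from plant import arm
d={n:arm.get_image(n) for n in("scene","side","wrist")}; pickle.dump(d,open("d3.pkl","wb"))
s=arm.read_state(); print(s['tool_pos'],s['tcp_rot'],s['finger_gap'],s['contact_force'],s['clock'])
c=np.zeros((600,800,3),np.uint8)
def put(n,im,p,w,h,sc,X,Y):
    x,y=int(p[0]-w/2),int(p[1]-h/2); t=crop(im,x,y,w,h,sc); c[Y:Y+t.shape[0],X:X+t.shape[1]]=t; print(n,x,y,sc,"at",X,Y)
P=[.4148,-.262,.075]
put("side",d["side"],proj(d["side"],P),65,60,6,0,0)
put("scene",d["scene"],proj(d["scene"],P),65,60,6,400,0)
put("wrist",d["wrist"],proj(d["wrist"],P),130,75,3,0,370)
cv2.imwrite("pics/i.png",c)
E
```

```text
[ 0.41592401 -0.26226255  0.15199297] [-1.79876978e+02 -4.56476253e-02 -1.09393647e+02] 0.020494647685962604 [ 0.34214739 -0.77452218 -1.66238598] 15.8
side 305 341 6 at 0 0
scene 357 298 6 at 400 0
wrist 256 210 3 at 0 370
```

View pics/i.png

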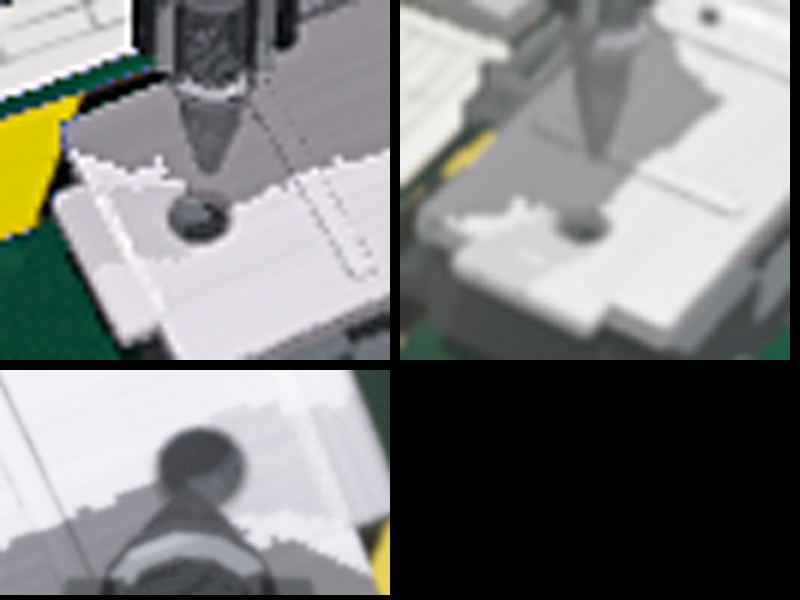

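```bash
python3 - <<'E'
from mv import *
d=pickle.load(open("d3.pkl","rb"))
k=lambda x0,y0,a,b,s=6:(x0+(a+.5)/s-.5,y0+(b+.5)/s-.5)
S=lambda a,b:k(305,341,a,b); C=lambda a,b:k(357,298,a-400,b); W=lambda a,b:k(256,210,a,b-370,3)
tp=[(d["side"],S(208,172)),(d["scene"],C(597,158))]
print("tip",tri(tp),[onz(i,u,.088) for i,u in tp])
hp=[(d["side"],S(199,217)),(d["scene"],C(583,225)),(d["wrist"],W(202,468))]
print("hole",tri(hp),[onz(i,u,.055) for i,u in hp])
E
```

```text
tip (array([ 0.41687531, -0.26073512,  0.0832791 ]), [np.float64(1.113054854204257), np.float64(1.113054854204446)]) [array([ 0.41562633, -0.26467023,  0.088     ]), array([ 0.41249338, -0.26244402,  0.088     ])]
hole (array([ 0.41453981, -0.25890716,  0.05403091]), [np.float64(0.9263966196192557), np.float64(1.1881268400589333), np.float64(0.6661750553431353)]) [array([ 0.41501051, -0.26004945,  0.055     ]), array([ 0.41349833, -0.2582378 ,  0.055     ]), array([ 0.41409033, -0.25975651,  0.055     ])]
```

Request:
drive_tool(
  commands=[
    [[0,0,0.02],[0,0,0]],
    [[0,0,0.04],[0,0,0]],
    [[0,0,0.055],[0,0,0]],
    [[0,0,0.07],[0,0,0]],
    [[0,0,0.08],[0,0,0]],
    [[0,0,0.08],[0,0,0]],
  ],
)

```text
clock: 16.55
tool_pos: [0.4149, -0.2618, 0.1102]
tcp_rot: [180.0, 0.0, -109.4]
contact_force: [0.1, -0.6, -1.6]
finger_gap: 0.0204
grasp_force: 59.4
```

Request:
drive_tool(
  commands=[
    [[0.0056,-0.002,0.005],[0,0,0]],
    [[0.0056,-0.002,0.012],[0,0,0]],
    [[0.0056,-0.002,0.02],[0,0,0]],
    [[0.0056,-0.002,0.02],[0,0,0]],
  ],
)

```text
clock: 17.05
tool_pos: [0.4149, -0.2647, 0.1001]
tcp_rot: [180.0, 0.0, -109.4]
contact_force: [-0.5, 2.4, -2.8]
finger_gap: 0.0201
grasp_force: 59.4
```

Request:
drive_tool(
  commands=[
    [[0,0,0.006],[0,0,0]],
    [[0,0,0.012],[0,0,0]],
    [[0,0,0.016],[0,0,0]],
    [[0,0,0.016],[0,0,0]],
  ],
)

```text
clock: 17.55
tool_pos: [0.415, -0.2649, 0.0923]
tcp_rot: [180.0, 0.0, -109.4]
contact_force: [-1.2, 2.1, -3.1]
finger_gap: 0.0199
grasp_force: 59.5
```

Request:
drive_tool(
  commands=[
    [[0,0,0.004],[0,0,0]],
    [[0,0,0.008],[0,0,0]],
    [[0,0,0.008],[0,0,0]],
  ],
)

```text
clock: 17.92
tool_pos: [0.415, -0.2649, 0.0883]
tcp_rot: [180.0, 0.0, -109.4]
contact_force: [0.1, 1.4, -1.5]
finger_gap: 0.0205
grasp_force: 59.4
```

Request:
drive_tool(
  commands=[
    [[0,0,0.003],[0,0,0]],
    [[0,0,0.006],[0,0,0]],
    [[0,0,0.008],[0,0,0]],
    [[0,0,0.008],[0,0,0]],
  ],
)

```text
clock: 18.42
tool_pos: [0.4151, -0.2649, 0.0844]
tcp_rot: [180.0, 0.0, -109.4]
contact_force: [-0.4, 2.6, -2.0]
finger_gap: 0.0204
grasp_force: 59.4
```

Request:
drive_tool(
  commands=[
    [[0,0,0.003],[0,0,0]],
    [[0,0,0.006],[0,0,0]],
    [[0,0,0.008],[0,0,0]],
    [[0,0,0.008],[0,0,0]],
  ],
)

```text
clock: 18.92
tool_pos: [0.4151, -0.2649, 0.0804]
tcp_rot: [180.0, 0.0, -109.4]
contact_force: [-0.2, 1.9, -1.3]
finger_gap: 0.0203
grasp_force: 59.4
```

Request:
drive_tool(
  commands=[
    [[0,0,0.004],[0,0,0]],
    [[0,0,0.008],[0,0,0]],
    [[0,0,0.012],[0,0,0]],
    [[0,0,0.016],[0,0,0]],
    [[0,0,0.02],[0,0,0]],
    [[0,0,0.02],[0,0,0]],
  ],
)

```text
clock: 19.68
tool_pos: [0.4151, -0.2649, 0.0703]
tcp_rot: [180.0, 0.0, -109.4]
contact_force: [0.2, 2.2, -2.9]
finger_gap: 0.0203
grasp_force: 59.4
```

Request:
drive_tool(
  commands=[
    [[0,0,0.002],[0,0,0]],
    [[0,0,0.004],[0,0,0]],
    [[0,0,0.006],[0,0,0]],
    [[0,0,0.006],[0,0,0]],
  ],
)

```text
clock: 20.18
tool_pos: [0.4151, -0.2649, 0.0675]
tcp_rot: [180.0, 0.0, -109.4]
contact_force: [-1.4, 2.8, -1.3]
finger_gap: 0.0206
grasp_force: 59.5
```

Request:
drive_tool(
  commands=[
    [[0,0,0.001],[0,0,0]],
    [[0,0,0.002],[0,0,0]],
    [[0,0,0.003],[0,0,0]],
    [[0,0,0.004],[0,0,0]],
    [[0,0,0.004],[0,0,0]],
  ],
)

```text
clock: 20.8
tool_pos: [0.4151, -0.265, 0.066]
tcp_rot: [-180.0, -0.0, -109.4]
contact_force: [-2.8, 4.2, 7.7]
finger_gap: 0.02
grasp_force: 60.5
```

Request:
drive_tool(
  commands=[
    [[0,0,0.001],[0,0,0]],
    [[0,0,0.002],[0,0,0]],
    [[0,0,0.002],[0,0,0]],
  ],
)

```text
clock: 21.18
tool_pos: [0.4151, -0.265, 0.0653]
tcp_rot: [-180.0, -0.0, -109.4]
contact_force: [-4.8, 5.4, 13.9]
finger_gap: 0.0202
grasp_force: 61.1
```

Request:
drive_tool(
  commands=[
    [[0,0,0],[0,0,0]],
    [[0,0,0],[0,0,0]],
    [[0,0,0],[0,0,0]],
    [[0,0,0],[0,0,0]],
  ],
  grip=0.35,
)

```text
clock: 21.68
tool_pos: [0.4152, -0.2651, 0.0645]
tcp_rot: [-180.0, -0.0, -109.4]
contact_force: [0.4, 0.2, 0.6]
finger_gap: 0.0556
grasp_force: 0.0
```

Request:
drive_tool(
  commands=[
    [[0,0,-0.03],[0,0,0]],
    [[0,0,-0.08],[0,0,0]],
    [[0,0,-0.16],[0,0,0]],
    [[0,0,-0.24],[0,0,0]],
    [[0.1,-0.1,-0.3],[0,0,0]],
    [[0.2,-0.2,-0.3],[0,0,0]],
    [[-0.2,0.1,-0.3],[0,0,0]],
    [[-0.2,0.1,-0.3],[0,0,0]],
    [[-0.2,0.1,-0.3],[0,0,0]],
    [[-0.2,0.1,-0.3],[0,0,0]],
  ],
)

```text
clock: 22.92
tool_pos: [0.4, -0.1518, 0.2143]
tcp_rot: [180.0, 0.0, -109.4]
contact_force: [0.4, -0.2, 0.6]
finger_gap: 0.0552
grasp_force: 0.0
```

```bash
python3 - <<'E'
from mv import *
from plant import arm
d={n:arm.get_image(n) for n in("scene","side","wrist")}; pickle.dump(d,open("d4.pkl","wb"))
s=arm.read_state(); print(s['tool_pos'],s['contact_force'],s['clock'])
# predicted projections of pin features (seated) for numeric check, grip top and collar
for n in d: print(n,proj(d[n],[.4148,-.265,.101]).round(1),proj(d[n],[.4148,-.265,.061]).round(1))
# dark-grip/edge profile along the predicted axis in side + scene
for n in ("side","scene"):
    g=cv2.cvtColor(d[n]["frame"],cv2.COLOR_RGB2GRAY)
    for z in (.115,.110,.106,.103,.100,.095,.085,.07,.062,.058,.055,.05,.045):
        u=proj(d[n],[.4148,-.265,z]); r=int(round(u[1])); c0=int(round(u[0])); print(n,z,r,c0,g[r,c0-14:c0+15].tolist())
E
```

```text
[ 0.40083368 -0.15260118  0.21480992] [-0.32823675 -1.15296741  0.04893855] 23.075
scene [391.5 318.9] [390.3 334. ]
side [339.  365.7] [338.7 377.3]
wrist [241.   84.7] [251.6  92.3]
side 0.115 361 339 [214, 210, 208, 207, 207, 206, 206, 203, 203, 204, 206, 205, 182, 165, 172, 155, 188, 191, 207, 204, 204, 208, 198, 122, 214, 204, 207, 199, 176]
side 0.11 363 339 [207, 205, 203, 202, 203, 202, 201, 203, 206, 200, 146, 173, 173, 172, 173, 173, 172, 171, 156, 152, 207, 202, 202, 205, 206, 206, 205, 206, 196]
side 0.106 364 339 [202, 202, 202, 201, 201, 202, 202, 203, 203, 155, 141, 171, 172, 174, 172, 172, 173, 173, 170, 154, 176, 207, 205, 207, 198, 164, 208, 207, 212]
side 0.103 365 339 [202, 202, 201, 202, 202, 201, 203, 206, 201, 121, 168, 173, 172, 170, 171, 172, 173, 172, 174, 164, 135, 211, 207, 206, 209, 202, 178, 207, 209]
side 0.1 366 339 [202, 202, 201, 202, 203, 203, 203, 207, 204, 125, 162, 174, 172, 173, 172, 170, 171, 173, 172, 163, 158, 212, 207, 205, 206, 197, 159, 204, 208]
side 0.095 367 339 [201, 203, 203, 202, 203, 203, 206, 208, 210, 132, 167, 175, 173, 172, 172,
[... 2605 characters left out ...]
231, 232, 231, 230, 229, 229, 229, 228]
scene 0.058 335 390 [227, 228, 228, 227, 224, 216, 197, 161, 154, 134, 117, 106, 107, 106, 99, 99, 112, 140, 175, 200, 218, 231, 230, 228, 228, 229, 229, 228, 228]
scene 0.055 336 390 [228, 227, 223, 217, 215, 210, 193, 149, 146, 159, 155, 135, 127, 121, 117, 134, 156, 177, 189, 194, 211, 227, 225, 222, 227, 229, 228, 227, 228]
scene 0.05 338 390 [229, 224, 213, 207, 208, 209, 206, 191, 162, 137, 133, 142, 149, 152, 155, 163, 161, 153, 167, 198, 222, 229, 229, 229, 229, 227, 227, 228, 229]
scene 0.045 340 390 [234, 236, 228, 215, 211, 209, 210, 210, 207, 201, 193, 189, 186, 181, 178, 183, 202, 220, 226, 229, 230, 229, 228, 227, 228, 229, 230, 231, 231]
```

Grip-top disc centre is at row 366 in the side view and about 319.5 in the scene view, against 365.7 and 318.9 predicted for a seated pin. I'll confirm by touching the pin's top with closed fingers, expecting z about 0.101.

```bash
python3 - <<'E'
from mv import *
E=[180,0,250.6]
plan(([.4004,-.1522,.2145],E),[([.4152,-.265,z],E) for z in (.2145,.115,.104)])
E
```

```text
[[0.203, -0.1029, -0.0], [0.0, 0.0, 0.0]]
[[0.203, -0.1029, 0.199], [0.0, 0.0, 0.0]]
[[0.203, -0.1029, 0.221], [0.0, 0.0, 0.0]]
```

Request:
drive_tool(
  commands=[
    [[0.203,-0.103,0],[0,0,0]],
    [[0.203,-0.103,0],[0,0,0]],
    [[0.203,-0.103,0],[0,0,0]],
    [[0.203,-0.103,0.06],[0,0,0]],
    [[0.203,-0.103,0.12],[0,0,0]],
    [[0.203,-0.103,0.17],[0,0,0]],
    [[0.203,-0.103,0.199],[0,0,0]],
    [[0.203,-0.103,0.21],[0,0,0]],
    [[0.203,-0.103,0.221],[0,0,0]],
    [[0.203,-0.103,0.221],[0,0,0]],
  ],
  grip=1,
)

```text
clock: 24.32
tool_pos: [0.4162, -0.267, 0.1043]
tcp_rot: [-180.0, -0.0, -109.4]
contact_force: [-0.2, -0.9, -0.1]
finger_gap: 0.0
grasp_force: 0.0
```

Request:
drive_tool(
  commands=[
    [[0,0,0.001],[0,0,0]],
    [[0,0,0.003],[0,0,0]],
    [[0,0,0.005],[0,0,0]],
    [[0,0,0.007],[0,0,0]],
    [[0,0,0.008],[0,0,0]],
    [[0,0,0.008],[0,0,0]],
  ],
)

```text
clock: 25.08
tool_pos: [0.416, -0.2669, 0.1001]
tcp_rot: [-180.0, -0.0, -109.4]
contact_force: [0.2, 0.3, 1.0]
finger_gap: -0.0003
grasp_force: 0.7
```

Request:
drive_tool(
  commands=[
    [[0,0,0.002],[0,0,0]],
    [[0,0,0.004],[0,0,0]],
    [[0,0,0.004],[0,0,0]],
  ],
)

```text
clock: 25.45
tool_pos: [0.4162, -0.2672, 0.0986]
tcp_rot: [-180.0, -0.0, -109.4]
contact_force: [-2.5, 0.3, 9.9]
finger_gap: -0.0001
grasp_force: 5.0
```

Request:
drive_tool(
  commands=[
    [[0,0,-0.03],[0,0,0]],
    [[0,0,-0.1],[0,0,0]],
    [[0,0,-0.2],[0,0,0]],
    [[0,0,-0.25],[0,0,0]],
    [[0,0,-0.25],[0,0,0]],
    [[0,0,-0.25],[0,0,0]],
  ],
)

```text
clock: 26.2
tool_pos: [0.4156, -0.2665, 0.2221]
tcp_rot: [179.9, 0.0, -109.4]
contact_force: [-0.4, -0.4, -1.5]
finger_gap: 0.0002
grasp_force: 0.0
```

```bash
python3 -c "
from plant import arm
print(arm.job_done())"
```

```text
the job is handed in; nothing more can be done
None
```

I broke the stay, shut the leaf and drove the tapered pin down onto its collar, then handed the job in at about 26 s; touching the pin's top put it at z ≈ 0.100 m (0.101 m expected when seated), I did not measure the final leaf alignment directly, and the call gave no verdict.

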